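# Turn the drained sample plates and store them in the plate chiller

### The job

The sample plates were left to drain face down on the blue bench liner. Turn every plate face up with the plate lifter - never touch a plate with the fingers while it is still face down - then put each one, face up and flat, in a bay of its own on the plate chiller's cold block, and slide the chiller's clear cover fully shut. Leave the lifter standing upright on its blade in its steel tray, and do not disturb the bottle, the vial rack or the tip box.

Things in the scene. Friction and masses are not known exactly. Their poses are not given: they have to be found in the camera images.
- plate0_mid (a point): Centre (half-way up) of an aluminium sample plate, 12 mm thick: base flange 56 (x) x 84 (y) x 6 mm with plain back; on it, centred, a raised sample field 40 x 68 x 6 mm whose face has 3 x 5 dark round spots. z points out of the plain back: z up = face down, z down = face up. 0.12 kg. There are two or three plates; an absent one has no pose
- plate1_mid (a point): A second such plate. Face down, a plate stands on its sample field, so its flange overhangs 8 mm all round with a 6 mm gap to the bench. Levered up by one long edge it pivots on the opposite long edge (friction 0.5 to 0.7)
- plate2_mid (a point): A third such plate. A plate stood on its 6 mm thick long edge balances there; it falls over onto its back when leant about 10 degrees past upright
- lifter_grip (a point): Point to grip on the plate lifter, a small trowel: flat steel blade 132 x 46 x 2 mm with an upright black handle 60 (x, along the blade) x 20 (y) x 43 mm standing on it. The point is at the handle's centre, 30 mm above the blade's underside; handle top at 45 mm. x points to the blade's front edge, 100 mm ahead; rear edge 32 mm behind. z up when it stands on its blade, as at the start. 0.17 kg
- lifter_tip (a point): Middle of the lifter blade's straight front edge, half-way through the 2 mm blade
- tray_floor (a point): Centre of the inner floor, 3 mm above the bench, of the lifter's steel tray: 200 (x) x 88 (y) x 14 mm outside, walls 3 mm, fixed to the bench
- chiller: Plate chiller, white box 300 (x) x 310 (y) x 60 mm, fixed, origin at the centre of its underside. The front (-x) part is an open compartment 130 (x) x 294 (y) mm centred at x = -77 mm, walls 60 mm high; its floor, the aluminium cold block, lies 40 mm above the bench, parted into three bays along y by ribs 4 mm high and thick. Closed housing behind. Cover runners at both sides, 72 mm high
- bay0 (a point): Centre of the bay at the chiller's -y end, on the cold block's top face, 40 mm above the bench. The bay is 130 (x) x 92 (y) mm between walls and ribs and takes one plate with its 84 mm length along y; centred, that leaves 37 mm to the walls front and back for fingers. Axes as the chiller's
- bay1 (a point): Centre of the middle bay, as the first. Axes as the chiller's
- bay2 (a point): Centre of the bay at the chiller's +y end, as the first. Axes as the chiller's
- cover (a joint): Clear sliding cover of the chiller compartment, in m: 0 = fully shut (front stop), 0.14 = fully open, slid back along the chiller's +x over the housing. Underside at z = 61 mm, 5 mm thick, 142 (x) x 292 (y) mm. Stiff: about 2 N to slide, stays where it is left. It starts shut or nearly so
- cover_grip (a point): Centre of the black grip rib on top of the cover near its front edge, 78 mm above the bench: 14 (x) x 100 (y) x 24 mm tall, from 66 to 90 mm above the bench; moves with the cover
- amber_bottle: Bystander: amber glass bottle, diameter 86 mm, 190 mm tall; origin at the centre of its foot
- vial_rack: Bystander: white rack with ten small vials, 60 x 140 x 48 mm; origin at the centre of its underside
- tip_box: Bystander: grey box with a clear lid, 87 x 122 x 70 mm; origin at the centre of its underside

How it is judged:
By the outcome, as a careful person would: the job done as asked, in the order asked, and still so for the second after the job is handed in, with the robot touching nothing.
Of plate0, plate1, plate2 only 2 to 3 are there at a start; the rules pass over those that are not, and their reading is None.
At some moment in a run one of plate0, plate1, plate2 may be knocked a few centimetres aside while the robot is not near it.
Once in a run the grip may slacken for a moment while it holds something.
It also fails if it takes over 210 s, if anything falls off the work surface, if the arm or the gripper's body presses on something with over 40 N, if the wrist force passes 120 N, or if a joint passes its speed limit or range.

### The arm

A 6-joint arm with a two-finger parallel gripper is mounted at the origin on the work surface. World frame = base frame: x ahead of the robot, y to its left, z up, the work surface at z = 0. Lengths are in m, angles in degrees, forces in N, time in s.
With the tool pointing down it reaches from about 0.275 to 0.875 m from the base axis. Payload 12.5 kg.
Tool frame: the origin (TCP) lies where the fingers leave the gripper's body, on its centre line; the fingertips stand ahead of it and the grasp point (between the pads) lies 54 mm ahead of it (finger_overhang is the z of the fingertips in the tool frame, in m); z points along the fingers, y is the line along which they close (so a half turn about z gives the same grasp; the last joint's range is limited). The gripper opens to 85 mm and grips with 20 to 120 N. Pads are 22 mm wide; open, the fingers measure 114 mm over their backs; the gripper's body (76 mm by 85 mm) begins 54 mm behind the grasp point. The pads swing forward as they close: fully open they stand 13 mm farther back than shut.
Start: joints at [-73.144, 20.094, 94.641, -0, 65.266, -4.847], TCP at [0.203, -0.511, 0.304] pointing down, gripper open.
Joint ranges: [-157.81, 157.81], [-45, 120.19], [0.68, 151.7], [-89.99, 269.99], [4.06, 180], [-164.3, 164.3]. Speed limits (degrees/s): [127.2, 127.2, 159.86, 180, 180, 180].

### API

Orientations are given as a 3x3 rotation matrix whose columns are the frame's x, y, z axes.
In Python, from workcell import * gives the robot as it stands. The module is installed in compiled form; this text tells all that it offers.
- The arm moves only by the shell command python3 -m inch 'ROWS' [OPENING]. ROWS is JSON, a list of rows, each a list of 6 numbers: the shift along the tool's x, y, z in m, then the turn, a rotation vector about the tool's x, y, z in degrees. In form: [[dx, dy, dz, wx, wy, wz], ...]. A call has 1 to 5 rows; each row shifts and turns the commanded pose from where the row before left it, along the tool's axes as they then stand; what a row does not reach is not made up. A row lasts 1/12 s, in which the tool goes at most 41.7 mm and 7.16 degrees, less where a joint would pass 70% of its speed; a pose out of reach is approached as far as the arm can. A call is refused whole if a number of a shift passes 0.0417 or a number of a turn 7.16, either way. A call with a gripper value outside its range is refused whole. OPENING is the opening, from -1 (shut) to 1 (fully open), set as the call begins (- or left out, the last holds). The fingers move at their own pace and stop on an object; the grip force is fixed at half the most. Time passes only in rows, so rows that do not move let the fingers close. It gives the time, the measured TCP pose, the force, the opening and the grip force at its end, in the units of the state.
- get_state(): the state, without advancing time (a new reading comes with each control period).
- capture(name): name is "scene" or "top"; returns (picture, depth): 480x640x3 uint8, red, green, blue; 480x640 float32, m along the optical axis (not along the pixel's ray), 0 where there is no reading.
- get_calibration(name): a dict with "vfov" (degrees; the focal length in pixels is half the picture's height over the tangent of half this angle, whatever the lens; pixels are square), "cx", "cy" (the principal point, pixels), "xyz" and "orientation" of the camera in the world. Camera axes: x right, y down, z forward; pixel columns grow to the right and rows downward; lengths in m; the calibration is good to about 2 mm. A picture is of the moment at which its call begins. get_calibration takes no time and is no camera call.
- close_job(): hands the job in; it is judged then, once.
Trained networks look in the newest picture that a camera, given by its name, has taken for a name from the list of things; names that differ only in an ending like _2 or _b are one class to them, and where a whole thing is asked for, a point or a joint stands for the part that bears it (a point fixed in the world has none). Each returns a list of dicts, best first, with "p" (0 to 1); they miss things now and then, are a little off and sometimes report something else, mostly with a low value. They report only what shows in the picture. A call takes as long as a camera call.
- spot_in(thing, camera): "rect" ([left, top, width, height] in pixels, round what is visible of it).
- pinpoint(thing, camera): "position" ([column, row] in pixels: a listed point, or the origin of a listed thing).
The state is a dict: "time": time; "joint_pos": joint angles; "qd": joint speeds; "effort": joint torques, N m; "ee_pos": TCP position; "tcp_rot": TCP orientation; "force": force on the tool from outside, world axes, zero at the start; "ft_torque": the same for the moment, N m; "width": finger opening in m; "grip_force": force on a finger pad.
Only numpy, scipy, OpenCV 4.12 (cv2) and the standard library are available. Lean on these libraries where they do the work, as an engineer would, in place of code of your own. Each camera call takes 0.05 s, during which the arm holds its last target. There are 200 camera calls.

## Working session

There is one attempt and no reset: what is moved stays moved. The work goes in short steps, Python scripts to look and compute and a shell command to move; the robot and the scene stay as the last step left them, time stands still between calls to the robot, and variables do not carry over. Pictures are saved under pics/ and viewed, at most 14 in all, crops included, and the job is handed in when it is done.

```bash
mkdir -p pics; cat > h.py <<'E'
from workcell import *
import numpy as np, cv2
def px2w(cam,u,v,z=None,d=None):
    c=get_calibration(cam); f=240/np.tan(np.radians(c["vfov"]/2))
    r=np.array([(u-c["cx"])/f,(v-c["cy"])/f,1.0]); R=np.array(c["orientation"]); o=np.array(c["xyz"])
    w=R@r
    if d is not None: return o+w*d
    return o+w*(z-o[2])/w[2]
def snap(cam,name=None):
    p,d=capture(cam)
    if name: cv2.imwrite("pics/"+name+".png",p[:,:,::-1])
    return p,d
E
python3 - <<'E'
from h import *
for c in("top","scene"):
    snap(c,c+"0"); k=get_calibration(c); print(k)
Z=dict(plate0_mid=.006,lifter_grip=.03,lifter_tip=.001,tray_floor=.003,bay0=.04,bay1=.04,bay2=.04,cover_grip=.078,chiller=0,amber_bottle=0,vial_rack=0,tip_box=0)
for t,z in Z.items():
    for r in pinpoint(t,"top")[:4]:
        print(t,round(r["p"],2),np.round(r["position"],1),np.round(px2w("top",*r["position"],z=z),4))
s=get_state();print(s)
E
```

```text
{'vfov': 52.6125202548513, 'cx': 313.6220968134299, 'cy': 236.875893280812, 'xyz': array([0.36953637, 0.0415324 , 1.28046643]), 'orientation': array([[-0.02792435, -0.98179281,  0.18789122],
       [-0.99940656,  0.03121346,  0.01456893],
       [-0.02016841, -0.18737289, -0.98208179]])}
{'vfov': 45.91261392680488, 'cx': 313.01008008425777, 'cy': 236.26113891675396, 'xyz': array([ 1.28395095, -0.69010932,  0.9835892 ]), 'orientation': array([[ 0.74484262,  0.44561532, -0.49662507],
       [ 0.66706022, -0.51459383,  0.53872429],
       [-0.01549639, -0.73254363, -0.68054367]])}
plate0_mid 0.59 [352.8 271.3] [ 0.5178 -0.0401  0.006 ]
plate0_mid 0.57 [313.2 249.3] [0.5798 0.0625 0.006 ]
lifter_grip 0.62 [354. 276.] [ 0.5028 -0.0411  0.03  ]
lifter_grip 0.42 [354.1 186. ] [ 0.7437 -0.0519  0.03  ]
lifter_tip 0.77 [353.4 241.5] [ 0.5984 -0.0455  0.001 ]
tray_floor 0.93 [354.6 271.9] [ 0.5165 -0.045   0.003 ]
tray_floor 0.5 [412.6 264.7] [ 0.5309 -0.1986  0.003 ]
bay0 0.79 [412.  262.9] [ 0.5309 -0.1904  0.04  ]
bay0 0.78 [489.6 255.1] [ 0.545  -0.3899  0.04  ]
bay0 0.74 [449.7 259.4] [ 0
[... 845 characters left out ...]
960732e-04,
        6.52660285e+01, -4.84628477e+00]), 'qd': array([ 0.02499988, -0.02677864, -0.02372033,  0.01148064, -0.07280959,
       -0.02659898]), 'effort': array([-2.75440318e-03, -5.05960429e+01, -2.91618901e+01, -2.32488346e-04,
        5.33039874e-04, -4.95271621e-06]), 'ee_pos': array([ 0.20340864, -0.51098459,  0.30389995]), 'tcp_rot': array([[ 9.29118854e-01,  3.69781227e-01,  5.58956954e-06],
       [ 3.69781227e-01, -9.29118854e-01, -1.50322270e-06],
       [ 4.63751091e-06,  3.46359044e-06, -1.00000000e+00]]), 'force': array([ 0.14311228, -0.51040853,  0.71770117]), 'ft_torque': array([ 0.05268856, -0.01357143, -0.01760398]), 'grip_force': 0.0, 'width': 0.08538610203864894}
```

View pics/top0.png

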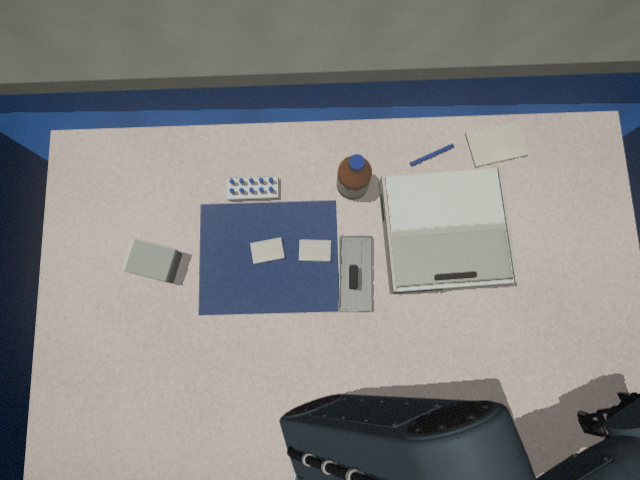

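View pics/scene0.png

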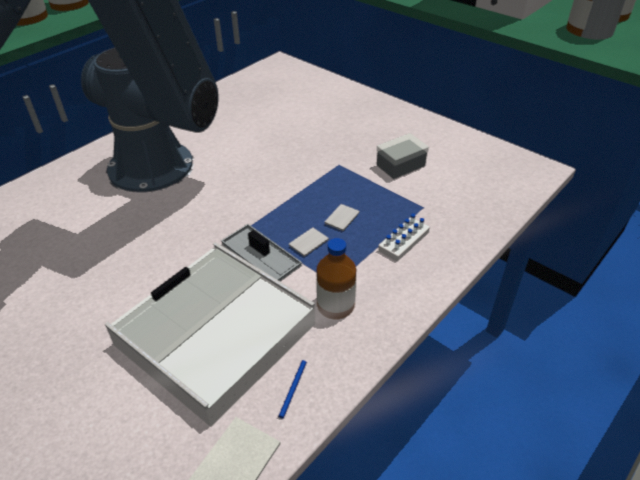

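The top view shows two plates on the liner, at about (315,250) and (267,250). The lifter is in its tray at (354,276), and the chiller has its rib at (456,276). The scene view agrees and shows no third plate. Next I'll measure more exactly.

```bash
cat >> h.py <<'E'
def wmap(cam,d):
    c=get_calibration(cam); f=240/np.tan(np.radians(c["vfov"]/2))
    v,u=np.mgrid[:480,:640]; r=np.stack([(u-c["cx"])/f,(v-c["cy"])/f,np.ones_like(u,float)],-1)*d[...,None]
    return r@np.array(c["orientation"]).T+np.array(c["xyz"])
def rect(pts):
    (cx,cy),(w,h),a=cv2.minAreaRect((np.asarray(pts)*1000).astype(np.float32))
    if w<h: w,h,a=h,w,a+90
    return np.round([cx,cy],1),np.round([w,h],1),round((a+90)%180-90,1)   # centre mm, long/short, yaw of long side
def plates(p,box=(.40,.72,-.02,.42),zt=.012):
    """light blobs on the blue liner, edges taken to height zt"""
    q=p.astype(int); m=((q[...,0]>q[...,2]-15)&(q.sum(-1)>250)).astype(np.uint8)
    n,l,st,ce=cv2.connectedComponentsWithStats(m); out=[]
    for i in range(1,n):
        if 250<st[i,4]<1500:
            v,u=np.nonzero(l==i)
            w=np.array([px2w("top",a,b,z=zt) for a,b in zip(u,v)])
            if box[0]<w[:,0].mean()<box[1] and box[2]<w[:,1].mean()<box[3]: out.append((rect(w[:,:2]),np.round(w[:,:2].mean(0)*1000,1),len(u)))
    return out
E
python3 - <<'E'
from h import *
import workcell
print([n for n in dir(workcell) if not n.startswith('_')], getattr(workcell,'finger_overhang',None))
p,d=snap("top"); W=wmap("top",d)
for o in plates(p): print(o)
z=W[...,2]
m=(z>.03)&(z<.06)&(abs(W[...,0]-.50)<.08)&(abs(W[...,1]+.045)<.03)
print("handle",rect(W[m][:,:2]),W[m].mean(0),m.sum())
m=(z>.08)&(z<.1)&(abs(W[...,0]-.49)<.08)&(abs(W[...,1]+.29)<.1)
print("rib",rect(W[m][:,:2]),W[m].mean(0),m.sum())
m=(z>.0)&(z<.03)&(abs(W[...,0]-.60)<.15)&(abs(W[...,1]-.1)<.05); print("bench z near liner",np.median(z[m]))
print("heights at plates",[round(float(z[250,c]),4) for c in (267,315,290,230)])
mm=p.sum(-1)<150
v,u=np.nonzero(mm[255:300,340:372]); w=np.array([px2w("top",a+340,b+255,z=.048) for a,b in zip(u,v)])
print("dark",rect(w[:,:2]),w.mean(0),len(u))
E
```

```text
['Unreachable', 'capture', 'close_job', 'finger_overhang', 'get_calibration', 'get_state', 'pinpoint', 'spot_in'] 0.0726
((array([580.2, 184.5]), array([85.9, 58.5]), -81.0), array([580.1, 184.7]), 701)
((array([576.9,  58.3]), array([86.4, 57.3]), 85.6), array([576.9,  58.2]), 703)
handle (array([502.4, -37.9]), array([60.9, 19.9]), -2.4) [ 0.50204523 -0.03788355  0.04666896] 202
rib (array([ 492. , -286.4]), array([100. ,  14.2]), -87.5) [ 0.49160517 -0.28529683  0.08948484] 246
bench z near liner 0.0026733276064209166
heights at plates [0.0109, 0.0118, 0.0031, -0.0041]
dark (array([470.5, -36.1]), array([10.1,  0. ]), 88.3) [ 0.47055852 -0.03547109  0.048     ] 4
```

```bash
cat >> h.py <<'E'
from scipy.spatial.transform import Rotation as Ro
def to(x,y,z,yaw):
    """turn about the tool axes to 'pointing down, tool x at yaw', and then shift (mm) along the turned axes"""
    s=get_state(); R=np.array(s["tcp_rot"]); c,n=np.cos(np.radians(yaw)),np.sin(np.radians(yaw))
    T=np.array([[c,n,0],[n,-c,0],[0,0,-1]])
    print("t",round(s["time"],1),"pos",np.round(np.array(s["ee_pos"])*1000,1),"F",np.round(s["force"],1),"w",round(s["width"]*1000,1),"gf",round(s["grip_force"],1),
     "turn",np.round(Ro.from_matrix(R.T@T).as_rotvec(degrees=True),2),"shift",np.round(T.T@(np.array([x,y,z])-np.array(s["ee_pos"])*1000),1))
E
python3 -m inch '[[0,0,0,0,0,6.03],[0,0,0,0,0,6.03],[0,0,0,0,0,6.03],[0,0,0,0,0,6.03]]' 0.0
python3 - <<'E'
from h import *
to(502,-38,200,-2.4)
E
```

```text
time: 1.08
ee_pos: [0.2034, -0.511, 0.3039]
tcp_rot: [[0.999, -0.047, 0.0], [-0.047, -0.999, 0.0], [0.0, -0.0, -1.0]]
force: [-0.5, -0.7, 0.8]
width: 0.0429
grip_force: 0.0
t 1.1 pos [ 203.4 -511.   303.9] F [-0.5 -0.7  0.8] w 42.9 gf 0.0 turn [-0.   -0.   -0.32] shift [ 278.5 -485.1  103.9]
```

```bash
R='[[0.0139,-0.0243,0.0052,0,0,0],[0.0139,-0.0243,0.0052,0,0,0],[0.0139,-0.0243,0.0052,0,0,0],[0.0139,-0.0243,0.0052,0,0,0],[0.0139,-0.0243,0.0052,0,0,0]]' ; true
python3 -m inch '[[0.0139,-0.0243,0.0052,0,0,0],[0.0139,-0.0243,0.0052,0,0,0],[0.0139,-0.0243,0.0052,0,0,0],[0.0139,-0.0243,0.0052,0,0,0],[0.0139,-0.0243,0.0052,0,0,0]]' >/dev/null
python3 -m inch '[[0.0139,-0.0243,0.0052,0,0,0],[0.0139,-0.0243,0.0052,0,0,0],[0.0139,-0.0243,0.0052,0,0,0],[0.0139,-0.0243,0.0052,0,0,0],[0.0139,-0.0243,0.0052,0,0,0]]' >/dev/null
python3 -m inch '[[0.0139,-0.0243,0.0052,0,0,0],[0.0139,-0.0243,0.0052,0,0,0],[0.0139,-0.0243,0.0052,0,0,0],[0.0139,-0.0243,0.0052,0,0,0],[0.0139,-0.0243,0.0052,0,0,0]]' >/dev/null
python3 -m inch '[[0.0139,-0.0243,0.0052,0,0,0],[0.0139,-0.0243,0.0052,0,0,0],[0.0139,-0.0243,0.0052,0,0,0],[0.0139,-0.0243,0.0052,0,0,0],[0,0,0,0,0,0]]' >/dev/null
python3 - <<'E'
from h import *
to(502,-38,89,-2.4)
E
```

```text
t 2.8 pos [488.3 -57.8 204.4] F [-0.2  0.4 -0.6] w 42.5 gf 0.0 turn [-0.03 -0.01  0.13] shift [ 12.9 -20.4 115.4]
```

```bash
python3 -m inch '[[0.0065,-0.0102,0.025,0,0,0],[0.0064,-0.0102,0.025,0,0,0],[0,0,0.025,0,0,0],[0,0,0.02,0,0,0],[0,0,0.01,0,0,0]]' >/dev/null
python3 -m inch '[[0,0,0.010,0,0,0],[0,0,0,0,0,0],[0,0,0,0,0,0]]' 
python3 - <<'E'
from h import *
to(502,-38,89,-2.4)
E
python3 -m inch '[[0,0,0,0,0,0],[0,0,0,0,0,0],[0,0,0,0,0,0],[0,0,0,0,0,0],[0,0,0,0,0,0]]' -1
python3 - <<'E'
from h import *
to(502,-38,89,-2.4)
snap("scene","sc1")
E
```

```text
time: 3.42
ee_pos: [0.5007, -0.0412, 0.0905]
tcp_rot: [[0.999, -0.042, 0.0], [-0.042, -0.999, -0.0], [0.0, 0.0, -1.0]]
force: [-0.3, 0.2, 0.9]
width: 0.043
grip_force: 0.0
t 3.4 pos [500.7 -41.2  90.5] F [-0.3  0.2  0.9] w 43.0 gf 0.0 turn [ 0.   -0.02 -0.03] shift [ 1.2 -3.3  1.5]
time: 3.83
ee_pos: [0.5011, -0.0411, 0.0913]
tcp_rot: [[0.999, -0.042, 0.002], [-0.042, -0.999, -0.0], [0.002, 0.0, -1.0]]
force: [-0.5, 0.3, 7.3]
width: 0.0189
grip_force: 59.5
t 3.8 pos [501.1 -41.1  91.3] F [-0.5  0.3  7.3] w 18.9 gf 59.5 turn [ 0.02 -0.12 -0.02] shift [ 0.8 -3.2  2.3]
```

View pics/sc1.png

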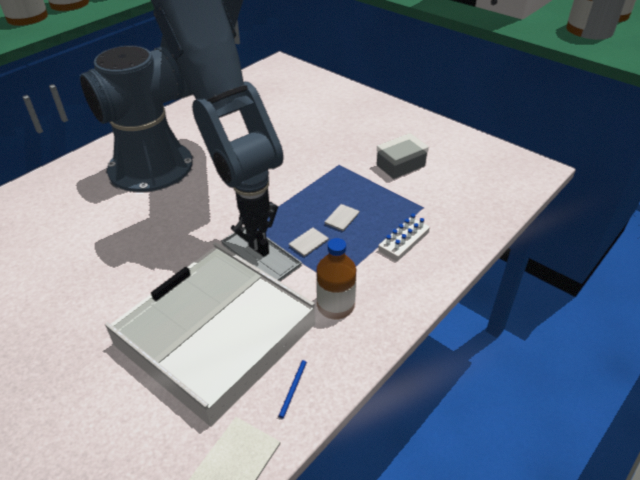

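The lifter is gripped by its handle, at about (258,240) in the scene view, and the plates haven't moved. Now I'll lift it and go behind the first plate.

```bash
python3 -m inch '[[0,0,-0.01,0,0,0],[0,0,-0.015,0,0,0],[0,0,-0.02,0,0,0],[0,0,-0.02,0,0,0],[0,0,0,0,0,2.0]]'
python3 - <<'E'
from h import *
to(436.4,68.8,93,-4.4)
E
```

```text
time: 4.3
ee_pos: [0.5018, -0.0412, 0.1592]
tcp_rot: [[0.997, -0.076, 0.005], [-0.076, -0.997, -0.001], [0.005, 0.001, -1.0]]
force: [1.1, 1.4, -1.1]
width: 0.0191
grip_force: 58.7
t 4.3 pos [501.8 -41.2 159.2] F [ 1.1  1.4 -1.1] w 19.1 gf 58.7 turn [ 0.03 -0.31  0.01] shift [ -73.7 -104.7   66.2]
```

```bash
python3 -m inch '[[-0.0184,-0.0262,0,0,0,0],[-0.0184,-0.0262,0,0,0,0],[-0.0184,-0.0262,0,0,0,0],[-0.0184,-0.0262,0,0,0,0],[0,0,0,0,0,0]]' >/dev/null
python3 -m inch '[[0,0,0.02,0,0,0],[0,0,0.02,0,0,0],[0,0,0.016,0,0,0],[0,0,0.005,0,0,0],[0,0,0,0,0,0]]'
python3 - <<'E'
from h import *
to(436.4,68.8,89.3,-4.4)
p,d=snap("top","top1"); cv2.imwrite("pics/top1c.png",cv2.resize(p[190:330,180:400,::-1],None,fx=3,fy=3,interpolation=cv2.INTER_CUBIC))
for o in plates(p): print(o)
E
```

```text
time: 5.13
ee_pos: [0.4349, 0.069, 0.0938]
tcp_rot: [[0.997, -0.077, -0.002], [-0.077, -0.997, -0.0], [-0.002, 0.0, -1.0]]
force: [0.8, -0.1, -1.6]
width: 0.0189
grip_force: 59.0
t 5.1 pos [434.9  69.   93.8] F [ 0.8 -0.1 -1.6] w 18.9 gf 59.0 turn [ 0.01  0.09 -0.02] shift [1.5 0.1 4.5]
((array([580.2, 184.6]), array([85.8, 58.5]), -81.0), array([580.1, 184.6]), 701)
((array([576.9,  58.3]), array([86.4, 57.3]), 85.6), array([576.9,  58.3]), 701)
```

View pics/top1c.png

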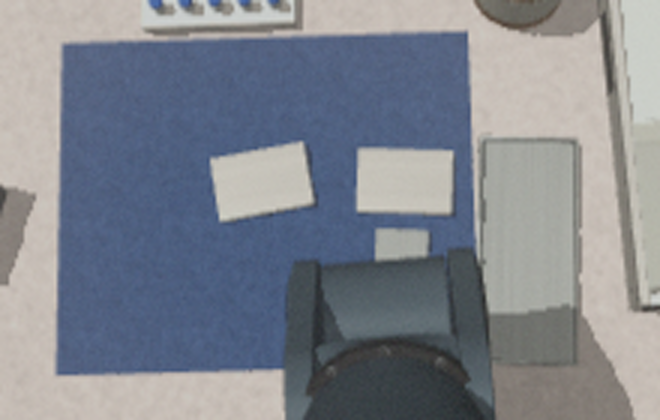

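The crop shows the blade tip at (402,230), square to and just short of plate A at (405,180). Plate B is at (262,180), tilted. I'll go down to the liner by touch.

```bash
python3 -m inch '[[0,0,0.0015,0,0,0],[0,0,0.0015,0,0,0],[0,0,0,0,0,0]]' | grep -E "ee_pos|force"
python3 -m inch '[[0,0,0.001,0,0,0],[0,0,0,0,0,0]]' | grep -E "ee_pos|force"
python3 -m inch '[[0,0,0.001,0,0,0],[0,0,0,0,0,0]]' | grep -E "ee_pos|force"
```

```text
ee_pos: [0.4355, 0.0691, 0.0916]
force: [-0.2, -0.5, -1.7]
grip_force: 59.0
ee_pos: [0.4352, 0.0692, 0.0903]
force: [-0.2, -0.5, -1.1]
grip_force: 59.0
ee_pos: [0.4352, 0.0692, 0.0891]
force: [-0.3, -0.6, -1.2]
grip_force: 59.0
```

```bash
python3 -m inch '[[0.004,0,0,0,0,0],[0.004,0,0,0,0,0],[0.003,0,0,0,0,0],[0.003,0,0,0,0,0],[0,0,0,0,0,0]]' | grep -E "ee_pos|force"
python3 -m inch '[[0.003,0,0,0,0,0],[0.002,0,0,0,0,0],[0.002,0,0,0,0,0],[0.002,0,0,0,0,0],[0,0,0,0,0,0]]' | grep -E "ee_pos|force"
python3 -m inch '[[0.002,0,0,0,0,0],[0.002,0,0,0,0,0],[0,0,0,0,0,0]]' | grep -E "ee_pos|force"
python3 - <<'E'
from h import *
p,d=snap("top"); 
for o in plates(p): print(o)
E
```

```text
ee_pos: [0.4499, 0.068, 0.0891]
force: [-0.9, 0.3, -1.6]
grip_force: 59.0
ee_pos: [0.4584, 0.0674, 0.0891]
force: [0.1, 0.0, -2.2]
grip_force: 59.0
ee_pos: [0.4624, 0.0671, 0.0891]
force: [0.6, -0.6, -1.6]
grip_force: 59.0
((array([580.2, 184.6]), array([85.8, 58.5]), -81.0), array([580.1, 184.6]), 701)
((array([575.5,  57.9]), array([85. , 72.4]), 88.0), array([578.1,  58. ]), 789)
```

```bash
python3 -m inch '[[-0.0025,0,0,0,0,0],[-0.002,0,0,0,0,0],[0,0,-0.0015,0,0,0],[0,0,-0.0015,0,0,0],[0,0,0,0,0,0]]' | grep -E "ee_pos|force"
python3 -m inch '[[0.0007,0,-0.0038,0,0,0],[0.001,0,-0.0038,0,0,0],[0.0014,0,-0.0037,0,0,0],[0.0016,0,-0.0035,0,0,0],[0.002,0,-0.0034,0,0,0]]' | grep -E "ee_pos|force"
python3 -m inch '[[0.0022,0,-0.0032,0,0,0],[0.0017,0,-0.002,0,0,0],[0.0018,0,-0.002,0,0,0],[0,0,0,0,0,0]]' | grep -E "ee_pos|force"
python3 - <<'E'
from h import *
p,d=snap("scene"); 
a=cv2.resize(p[190:290,240:380,::-1],None,fx=4,fy=4,interpolation=cv2.INTER_CUBIC)
cv2.imwrite("pics/s2.png",a)
E
```

```text
ee_pos: [0.4578, 0.0674, 0.0924]
force: [-0.0, -0.2, -1.1]
grip_force: 59.0
ee_pos: [0.4645, 0.0669, 0.1108]
force: [0.4, 1.2, -2.5]
grip_force: 58.9
ee_pos: [0.4704, 0.0664, 0.1179]
force: [0.2, -0.4, -1.7]
grip_force: 58.9
```

View pics/s2.png

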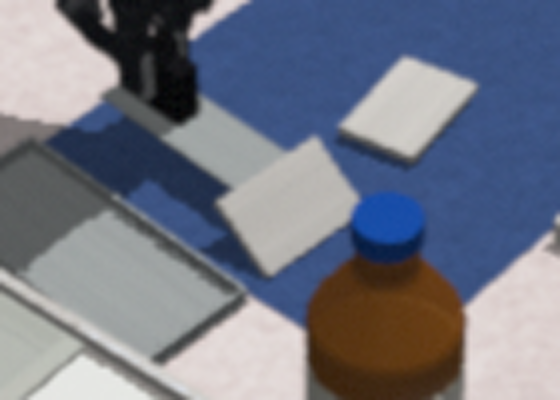

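The plate is levered up to about 37° on the blade, with the blade tip at (285,150) in the crop. I'll continue.

```bash
python3 -m inch '[[0.0027,0,-0.0029,0,0,0],[0.0028,0,-0.0029,0,0,0],[0.0028,0,-0.0029,0,0,0],[0.0037,0,-0.0027,0,0,0],[0.0038,0,-0.0026,0,0,0]]' | grep -E "ee_pos|force"
python3 -m inch '[[0.0041,0,-0.002,0,0,0],[0.0042,0,-0.0019,0,0,0],[0.0029,0,-0.0008,0,0,0],[0.0029,0,-0.0008,0,0,0],[0.003,0,-0.0008,0,0,0]]' | grep -E "ee_pos|force"
python3 -m inch '[[0.003,0,-0.0003,0,0,0],[0.003,0,-0.0003,0,0,0],[0.0031,0,-0.0002,0,0,0],[0.003,0,0.0003,0,0,0],[0.003,0,0.0002,0,0,0]]' | grep -E "ee_pos|force"
python3 -m inch '[[0.003,0,0.0003,0,0,0],[0.003,0,0.0005,0,0,0],[0.003,0,0.0005,0,0,0],[0.003,0,0.0005,0,0,0],[0,0,0,0,0,0]]' | grep -E "ee_pos|force"
python3 - <<'E'
from h import *
p,d=snap("scene"); 
a=cv2.resize(p[190:290,240:380,::-1],None,fx=4,fy=4,interpolation=cv2.INTER_CUBIC)
cv2.imwrite("pics/s3.png",a)
E
```

```text
ee_pos: [0.4862, 0.0652, 0.1319]
force: [0.1, 0.3, -2.3]
grip_force: 58.9
ee_pos: [0.503, 0.0639, 0.1378]
force: [-0.7, 0.6, -2.0]
grip_force: 58.9
ee_pos: [0.5181, 0.0627, 0.138]
force: [0.6, -0.1, -1.7]
grip_force: 58.9
ee_pos: [0.5307, 0.0618, 0.1365]
force: [0.2, -0.1, 1.3]
grip_force: 59.4
```

View pics/s3.png

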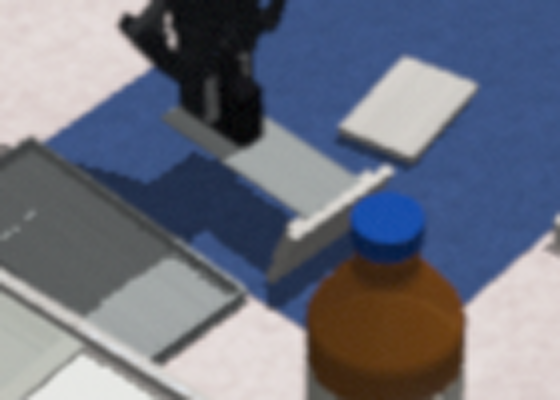

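The plate stands about upright on its edge, leaning slightly away, with the blade at (330,190). I'll keep pushing forward, slightly higher.

```bash
python3 -m inch '[[0.001,0,-0.001,0,0,0],[0.003,0,0,0,0,0],[0.003,0,0,0,0,0],[0.003,0,0,0,0,0],[0,0,0,0,0,0]]' | grep -E "ee_pos|force"
python3 -m inch '[[0.003,0,0,0,0,0],[0.003,0,0,0,0,0],[0,0,0,0,0,0],[0,0,0,0,0,0]]' | grep -E "ee_pos|force"
python3 - <<'E'
from h import *
p,d=snap("scene"); 
a=cv2.resize(p[190:290,240:380,::-1],None,fx=4,fy=4,interpolation=cv2.INTER_CUBIC)
cv2.imwrite("pics/s4.png",a)
p,d=snap("top"); 
for o in plates(p): print(o)
E
```

```text
ee_pos: [0.5401, 0.061, 0.1371]
force: [-0.4, -0.6, -2.0]
grip_force: 59.1
ee_pos: [0.5458, 0.0606, 0.1372]
force: [0.5, 0.5, -1.6]
grip_force: 59.1
((array([579.6, 189.1]), array([77. , 58.2]), -80.3), array([579.8, 191.7]), 584)
```

View pics/s4.png

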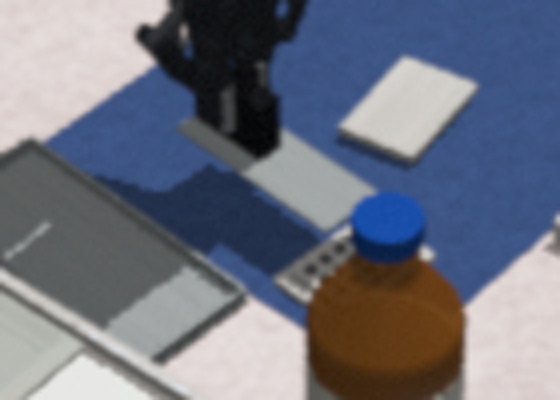

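Plate A lies face up at (350,270) in the crop, with its spots visible. Now for plate B.

```bash
python3 -m inch '[[-0.02,0,-0.005,0,0,-6.7],[-0.02,0,0,0,0,-6.7],[0,0,0,0,0,0]]' | grep -E "ee_pos|force"
python3 - <<'E'
from h import *
to(440,162.3,130,9)
E
```

```text
ee_pos: [0.5027, 0.0614, 0.142]
force: [0.3, -0.9, -2.5]
grip_force: 58.9
t 10.9 pos [502.7  61.4 142. ] F [ 0.3 -0.9 -2.5] w 18.9 gf 58.9 turn [-0.03  0.2   0.39] shift [ -46.2 -109.4   12. ]
```

```bash
python3 -m inch '[[-0.0116,-0.027,0.003,0,0,0.2],[-0.0116,-0.027,0.003,0,0,0],[-0.0115,-0.027,0.003,0,0,0],[-0.0115,-0.027,0.003,0,0,0],[0,0,0.01,0,0,0]]' | grep -E "ee_pos|force"
python3 -m inch '[[0,0,0.01,0,0,0],[0,0,0.01,0,0,0],[0,0,0.008,0,0,0],[0,0,0,0,0,0]]' | grep -E "ee_pos|force"
python3 - <<'E'
from h import *
to(440,162.3,89,9)
p,d=snap("top"); cv2.imwrite("pics/top2c.png",cv2.resize(p[190:330,180:400,::-1],None,fx=3,fy=3,interpolation=cv2.INTER_CUBIC))
for o in plates(p): print(o)
E
```

```text
ee_pos: [0.442, 0.1639, 0.1208]
force: [0.0, -0.5, -2.8]
grip_force: 59.3
ee_pos: [0.4434, 0.1601, 0.0906]
force: [-1.3, -0.7, -2.6]
grip_force: 59.2
t 11.7 pos [443.4 160.1  90.6] F [-1.3 -0.7 -2.6] w 19.2 gf 59.2 turn [ 0.01  0.14 -0.31] shift [-3.  -2.7  1.6]
((array([645.8,  53.1]), array([85.6, 57.5]), 88.0), array([645.3,  53.7]), 672)
((array([580.1, 184.7]), array([85.6, 58.5]), -81.0), array([580. , 184.6]), 701)
```

View pics/top2c.png

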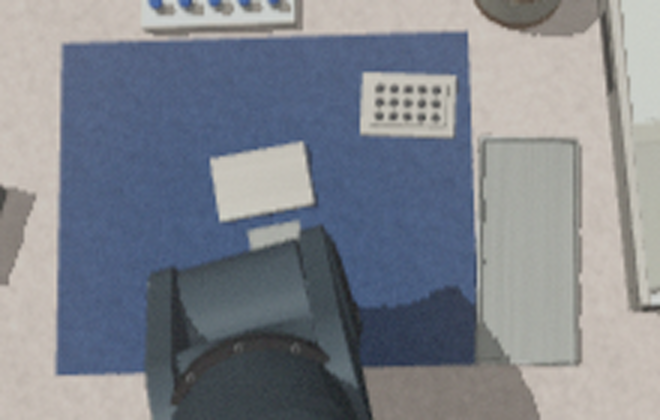

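Plate A is face up at (408,105) in the crop. The blade is square to plate B at (262,180). I'll run the same flip.

```bash
python3 -m inch '[[0,-0.0025,0.001,0,0,0],[0.003,0,0.0005,0,0,0],[0.004,0,0,0,0,0],[0.003,0,0,0,0,0],[0,0,0,0,0,0]]' | grep -E "ee_pos|force"
python3 -m inch '[[0.003,0,0,0,0,0],[0.003,0,0,0,0,0],[0.002,0,0,0,0,0],[0.002,0,0,0,0,0],[0.002,0,0,0,0,0]]' | grep -E "ee_pos|force"
python3 -m inch '[[0.002,0,0,0,0,0],[0,0,0,0,0,0],[0,0,0,0,0,0]]' | grep -E "ee_pos|force"
python3 - <<'E'
from h import *
p,d=snap("top"); 
for o in plates(p): print(o)
to(580-.988*124,184.7-.156*124,89,9)
E
```

```text
ee_pos: [0.454, 0.1651, 0.0911]
force: [1.1, -0.6, -0.9]
grip_force: 59.2
ee_pos: [0.465, 0.1668, 0.0907]
force: [-1.5, 0.3, -0.6]
grip_force: 59.3
ee_pos: [0.467, 0.1671, 0.0908]
force: [0.3, -0.3, -1.9]
grip_force: 59.3
((array([645.8,  53.1]), array([85.6, 57.5]), 88.0), array([645.3,  53.7]), 672)
((array([583.3, 185.1]), array([85.8, 63. ]), -80.3), array([584.7, 186.3]), 707)
t 12.9 pos [467.  167.1  90.8] F [ 0.3 -0.3 -0.8] w 19.1 gf 59.3 turn [-0.   -0.01 -0.22] shift [-9.7  0.3  1.8]
```

```bash
python3 -m inch '[[-0.0025,0,0,0,0,0],[-0.002,0,0,0,0,0],[0,0,-0.0015,0,0,0],[0,0,-0.0015,0,0,0],[0,0,0,0,0,0]]' | grep -E "ee_pos|force"
python3 -m inch '[[0.0007,0,-0.0038,0,0,0],[0.001,0,-0.0038,0,0,0],[0.0014,0,-0.0037,0,0,0],[0.0016,0,-0.0035,0,0,0],[0.002,0,-0.0034,0,0,0]]' | grep -E "ee_pos|force"
python3 -m inch '[[0.0022,0,-0.0032,0,0,0],[0.0017,0,-0.002,0,0,0],[0.0018,0,-0.002,0,0,0],[0,0,0,0,0,0]]' | grep -E "ee_pos|force"
python3 - <<'E'
from h import *
p,d=snap("top"); W=wmap("top",d)
m=(W[...,2]>.006)&(abs(W[...,0]-.59)<.06)&(abs(W[...,1]-.185)<.045)&(W[...,2]<.07)
u=(W[m][:,:2]-[.580,.1847])@[.988,.156]; z=W[m][:,2]
for a in range(-40,50,6):
    k=(u*1000>=a)&(u*1000<a+6)
    if k.sum(): print(a,k.sum(),round(float(np.median(z[k]))*1000,1))
E
```

```text
ee_pos: [0.4625, 0.1665, 0.0941]
force: [-0.4, 0.5, -2.2]
grip_force: 59.3
ee_pos: [0.4694, 0.1675, 0.1125]
force: [0.1, 0.8, -2.2]
grip_force: 59.2
ee_pos: [0.4751, 0.1684, 0.1195]
force: [-0.1, -0.4, -1.6]
grip_force: 59.2
-16 7 33.4
-10 52 35.5
-4 65 38.1
2 66 33.5
8 60 28.9
14 60 24.0
20 55 18.0
26 62 14.1
32 51 9.4
38 15 7.5
44 5 6.5
```

Depth shows plate B tilted about 37° on the blade. I'll continue.

```bash
python3 -m inch '[[0.0027,0,-0.0029,0,0,0],[0.0028,0,-0.0029,0,0,0],[0.0028,0,-0.0029,0,0,0],[0.0037,0,-0.0027,0,0,0],[0.0038,0,-0.0026,0,0,0]]' | grep -E "ee_pos|force"
python3 -m inch '[[0.0041,0,-0.002,0,0,0],[0.0042,0,-0.0019,0,0,0],[0.0029,0,-0.0008,0,0,0],[0.0029,0,-0.0008,0,0,0],[0.003,0,-0.0008,0,0,0]]' | grep -E "ee_pos|force"
python3 -m inch '[[0.003,0,-0.0003,0,0,0],[0.003,0,-0.0003,0,0,0],[0.0031,0,-0.0002,0,0,0],[0.003,0,0,0,0,0],[0.003,0,0,0,0,0]]' | grep -E "ee_pos|force"
python3 -m inch '[[0.003,0,0,0,0,0],[0.003,0,0,0,0,0],[0.003,0,0,0,0,0],[0.003,0,0,0,0,0],[0.003,0,0,0,0,0]]' | grep -E "ee_pos|force"
python3 -m inch '[[0.003,0,0,0,0,0],[0.003,0,0,0,0,0],[0.003,0,0,0,0,0],[0.003,0,0,0,0,0],[0,0,0,0,0,0]]' | grep -E "ee_pos|force"
python3 - <<'E'
from h import *
p,d=snap("top"); W=wmap("top",d)
for o in plates(p): print(o)
m=(W[...,2]>.006)&(abs(W[...,0]-.65)<.06)&(abs(W[...,1]-.19)<.045)&(W[...,2]<.07)
u=(W[m][:,:2]-[.580,.1847])@[.988,.156]; z=W[m][:,2]
for a in range(-10,120,8):
    k=(u*1000>=a)&(u*1000<a+8)
    if k.sum(): print(a,k.sum(),round(float(np.median(z[k]))*1000,1))
E
```

```text
ee_pos: [0.4908, 0.1708, 0.1336]
force: [-0.7, 0.4, -1.3]
grip_force: 59.2
ee_pos: [0.5075, 0.1734, 0.1395]
force: [0.2, 0.2, -2.5]
grip_force: 59.2
ee_pos: [0.5224, 0.1757, 0.1402]
force: [0.5, 0.1, -2.1]
grip_force: 59.2
ee_pos: [0.5373, 0.178, 0.1403]
force: [-0.5, -0.1, -1.5]
grip_force: 59.2
ee_pos: [0.5494, 0.1798, 0.1403]
force: [0.9, 0.2, -2.4]
grip_force: 59.2
((array([645.8,  53.1]), array([85.7, 57.4]), 88.1), array([645.3,  53.7]), 673)
78 1 8.6
86 1 6.5
94 2 7.2
102 1 7.7
110 4 7.2
118 4 7.4
```

```bash
python3 -m inch '[[-0.03,0,-0.01,0,0,5.7],[-0.03,0,-0.01,0,0,5.7],[0,0,0,0,0,0]]' | grep -E "ee_pos|force"
python3 - <<'E'
from h import *
to(501.3,-41,150,-2.4)
p,d=snap("top"); cv2.imwrite("pics/top3c.png",cv2.resize(p[160:330,180:400,::-1],None,fx=3,fy=3,interpolation=cv2.INTER_CUBIC))
for o in plates(p): print(o)
E
```

```text
ee_pos: [0.4851, 0.1732, 0.1608]
force: [0.9, -0.1, -1.4]
grip_force: 59.3
t 16.5 pos [485.1 173.2 160.8] F [ 0.9 -0.1 -1.4] w 19.1 gf 59.3 turn [ 0.05  0.19 -0.54] shift [ 25.2 213.4  10.8]
((array([648.6, 195.9]), array([85.7, 57.7]), -80.2), array([648.6, 196. ]), 665)
((array([645.8,  53.1]), array([85.7, 57.4]), 88.1), array([645.3,  53.8]), 674)
```

View pics/top3c.png

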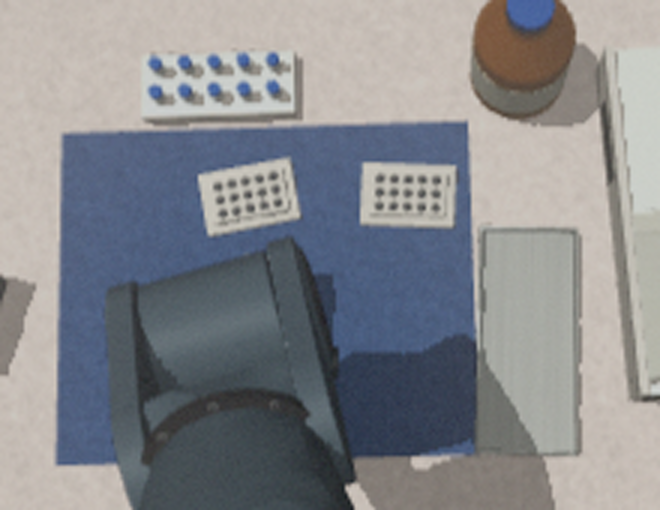

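Both plates are face up, at (250,197) and (408,195) in the crop. The lifter goes back to its tray.

```bash
python3 -m inch '[[0.0032,0.0267,0.0014,0,0,-0.5],[0.0032,0.0267,0.0014,0,0,0],[0.0032,0.0267,0.0014,0,0,0],[0.0032,0.0267,0.0014,0,0,0],[0.0032,0.0267,0.0014,0,0,0]]' | grep -E "ee_pos|force"
python3 -m inch '[[0.0032,0.0267,0.0014,0,0,0],[0.0032,0.0267,0.0014,0,0,0],[0.0028,0.0265,0.001,0,0,0],[0,0,0,0,0,0],[0,0,0,0,0,0]]' | grep -E "ee_pos|force"
python3 - <<'E'
from h import *
to(501.3,-41,97,-2.4)
p,d=snap("top"); W=wmap("top",d)
E
```

```text
ee_pos: [0.5007, 0.0383, 0.1533]
force: [0.1, -0.3, -1.5]
grip_force: 59.3
ee_pos: [0.5068, -0.0418, 0.1493]
force: [-0.4, -0.7, -2.6]
grip_force: 59.3
t 17.4 pos [506.8 -41.8 149.3] F [-0.4 -0.7 -2.6] w 19.2 gf 59.3 turn [ 0.   -0.02  0.2 ] shift [-5.5 -0.6 52.3]
```

```bash
python3 -m inch '[[-0.0055,-0.0005,0.015,0,0,0.2],[0,0,0.015,0,0,0],[0,0,0.012,0,0,0],[0,0,0.008,0,0,0],[0,0,0.003,0,0,0]]' | grep -E "ee_pos|force"
python3 -m inch '[[0,0,0.0015,0,0,0],[0,0,0.001,0,0,0],[0,0,0,0,0,0],[0,0,0,0,0,0]]' | grep -E "ee_pos|force"
python3 -m inch '[[0,0,0.001,0,0,0],[0,0,0,0,0,0]]' | grep -E "ee_pos|force"
```

```text
ee_pos: [0.5006, -0.0391, 0.0955]
force: [0.3, -0.1, -1.7]
grip_force: 59.4
ee_pos: [0.5011, -0.0399, 0.0945]
force: [0.2, -0.5, -1.2]
grip_force: 59.4
ee_pos: [0.5009, -0.0399, 0.0932]
force: [-0.1, -0.4, -1.4]
grip_force: 59.4
```

```bash
python3 -m inch '[[0,0,0.0007,0,0,0],[0,0,0,0,0,0]]' | grep -E "ee_pos|force"
python3 -m inch '[[0,0,0.0007,0,0,0],[0,0,0,0,0,0]]' | grep -E "ee_pos|force"
python3 -m inch '[[0,0,0.0007,0,0,0],[0,0,0,0,0,0]]' | grep -E "ee_pos|force"
```

```text
ee_pos: [0.5008, -0.0399, 0.0923]
force: [-0.0, -0.3, -1.5]
grip_force: 59.4
ee_pos: [0.5008, -0.0399, 0.0915]
force: [1.4, 0.0, -1.5]
grip_force: 59.4
ee_pos: [0.5009, -0.0399, 0.0913]
force: [-3.0, -0.2, 6.3]
grip_force: 60.5
```

```bash
python3 -m inch '[[0,0,0,0,0,0],[0,0,0,0,0,0],[0,0,0,0,0,0]]' 0 | grep -E "width|force"
python3 -m inch '[[0,0,-0.01,0,0,0],[0,0,-0.02,0,0,0],[0,0,-0.03,0,0,0],[0,0,-0.03,0,0,0],[0,0,0,0,0,0]]' | grep -E "ee_pos|force"
python3 - <<'E'
from h import *
p,d=snap("top"); 
for t,z in dict(bay0=.04,cover_grip=.078).items():
    for r in pinpoint(t,"top")[:4]: print(t,round(r["p"],2),np.round(px2w("top",*r["position"],z=z)*1000,1))
W=wmap("top",d); z=W[...,2]
m=(z>.08)&(z<.1)&(abs(W[...,0]-.49)<.08)&(abs(W[...,1]+.29)<.1)
print("rib",rect(W[m][:,:2]),m.sum())
m=(z>.064)&(z<.08)&(abs(W[...,0]-.6)<.2)&(abs(W[...,1]+.28)<.2)
print("runners",rect(W[m][:,:2]),m.sum())
m=(z>.052)&(z<.08)&(abs(W[...,0]-.6)<.2)&(abs(W[...,1]+.28)<.19)
print("box",rect(W[m][:,:2]),m.sum())
q=p.astype(int).sum(-1); 
to(492,-286,170,92.5)
E
```

```text
force: [0.6, -0.6, -0.1]
width: 0.0433
grip_force: 0.0
ee_pos: [0.5029, -0.0402, 0.1863]
force: [1.3, 0.4, 1.2]
grip_force: 0.0
bay0 0.96 [ 543.4 -382.8   40. ]
bay0 0.83 [ 538.5 -288.7   40. ]
bay0 0.57 [ 529.4 -190.8   40. ]
cover_grip 0.6 [ 496.4 -285.9   78. ]
rib (array([ 492. , -286.1]), array([100.1,  14.3]), -87.4) 245
runners (array([ 615.2, -263.1]), array([349.7, 300.1]), -87.1) 5848
box (array([ 615.6, -281.6]), array([312.3, 303.3]), -87.3) 13090
t 19.6 pos [500.7 -39.9 181.1] F [ 0.2  0.2 -1.3] w 42.7 gf 0.0 turn [ 3.000e-02 -2.000e-02 -9.481e+01] shift [-245.5  -19.4   11.1]
```

```bash
python3 -m inch '[[0,0,0,0,0,-6.77],[0,0,0,0,0,-6.77],[0,0,0,0,0,-6.77],[0,0,0,0,0,-6.77],[0,0,0,0,0,-6.77]]' >/dev/null
python3 -m inch '[[0,0,0,0,0,-6.77],[0,0,0,0,0,-6.77],[0,0,0,0,0,-6.77],[0,0,0,0,0,-6.77],[0,0,0,0,0,-6.77]]' >/dev/null
python3 -m inch '[[0,0,0,0,0,-6.77],[0,0,0,0,0,-6.77],[0,0,0,0,0,-6.77],[0,0,0,0,0,-6.77],[0,0,0,0,0,0]]' >/dev/null
python3 -m inch '[[-0.0275,-0.0022,0,0,0,0],[-0.0275,-0.0022,0,0,0,0],[-0.0275,-0.0022,0,0,0,0],[-0.0275,-0.0022,0,0,0,0],[-0.0275,-0.0022,0,0,0,0]]' >/dev/null
python3 -m inch '[[-0.0275,-0.0022,0,0,0,0],[-0.0275,-0.0022,0,0,0,0],[-0.0275,-0.0022,0,0,0,0],[-0.0255,-0.0018,0,0,0,0],[0,0,0,0,0,0]]' >/dev/null
python3 - <<'E'
from h import *
to(492,-286,143,92.7)
E
```

```text
t 21.7 pos [ 491.5 -289.6  180.2] F [0.6 0.  0.1] w 42.9 gf 0.0 turn [-0.01  0.03 -0.64] shift [ 3.6  0.6 37.2]
```

```bash
python3 -m inch '[[0.0035,0.0005,0.01,0,0,-0.6],[0,0,0.01,0,0,0],[0,0,0.01,0,0,0],[0,0,0.007,0,0,0],[0,0,0,0,0,0]]' | grep -E "ee_pos|force"
python3 -m inch '[[0,0,0,0,0,0],[0,0,0,0,0,0],[0,0,0,0,0,0],[0,0,0,0,0,0],[0,0,0,0,0,0]]' -1 | grep -E "ee_pos|force|width"
python3 -m inch '[[0,0.01,0,0,0,0],[0,0.02,0,0,0,0],[0,0.02,0,0,0,0],[0,0.02,0,0,0,0],[0,0.02,0,0,0,0]]' | grep -E "ee_pos|force|width"
python3 -m inch '[[0,0.015,0,0,0,0],[0,0.01,0,0,0,0],[0,0.005,0,0,0,0],[0,0,0,0,0,0]]' | grep -E "ee_pos|force|width"
```

```text
ee_pos: [0.4918, -0.2813, 0.1417]
force: [0.2, -1.3, -0.6]
grip_force: 0.0
ee_pos: [0.4926, -0.2824, 0.1444]
force: [0.7, 2.8, 3.6]
width: 0.0125
grip_force: 59.4
ee_pos: [0.583, -0.2782, 0.1444]
force: [-2.6, -4.8, 3.2]
width: 0.0127
grip_force: 59.4
ee_pos: [0.6132, -0.2768, 0.1444]
force: [1.7, -5.4, 3.5]
width: 0.013
grip_force: 59.5
```

```bash
python3 -m inch '[[0,0.005,0,0,0,0],[0,0.005,0,0,0,0],[0,0,0,0,0,0]]' | grep -E "ee_pos|force"
python3 -m inch '[[0,0.003,0,0,0,0],[0,0,0,0,0,0]]' | grep -E "ee_pos|force"
python3 -m inch '[[0,0.002,0,0,0,0],[0,0,0,0,0,0]]' | grep -E "ee_pos|force"
```

```text
ee_pos: [0.6212, -0.2765, 0.1444]
force: [-10.4, -4.9, 10.3]
grip_force: 61.0
ee_pos: [0.6217, -0.2766, 0.1444]
force: [-27.4, -4.8, 20.0]
grip_force: 62.3
ee_pos: [0.6221, -0.2766, 0.1443]
force: [-39.8, -5.7, 26.4]
grip_force: 63.3
```

```bash
python3 -m inch '[[0,-0.006,0,0,0,0],[0,0,0,0,0,0],[0,0,0,0,0,0]]' 0 | grep -E "ee_pos|force"
python3 -m inch '[[0,0,-0.015,0,0,0],[0,0,-0.025,0,0,0],[0,0,-0.03,0,0,0],[0,0,-0.03,0,0,0],[0,0,-0.03,0,0,0]]' | grep -E "ee_pos|force"
python3 -m inch '[[0.033,-0.01,0,0,0,0],[0.033,-0.01,0,0,0,0],[0.033,-0.01,0,0,0,0],[0,0,0,0,0,0]]' | grep -E "ee_pos|force"
python3 - <<'E'
from h import *
p,d=snap("top"); 
for o in plates(p): print(o)
for t,z in dict(bay0=.04).items():
    for r in pinpoint(t,"top")[:4]: print(t,round(r["p"],2),np.round(px2w("top",*r["position"],z=z)*1000,1))
W=wmap("top",d); z=W[...,2]
m=(z>.08)&(z<.1)&(abs(W[...,0]-.62)<.05)&(abs(W[...,1]+.29)<.1)
print("rib",rect(W[m][:,:2]),m.sum())
m=(z>.036)&(z<.048)&(abs(W[...,0]-.54)<.1)&(abs(W[...,1]+.285)<.17)
print("floor",rect(W[m][:,:2]),m.sum(),np.median(z[m]))
cv2.imwrite("pics/top4c.png",cv2.resize(p[150:310,180:530,::-1],None,fx=2.2,fy=2.2,interpolation=cv2.INTER_CUBIC))
to(645.6,53.4,150,88)
E
```

```text
ee_pos: [0.6209, -0.2756, 0.1439]
force: [-0.4, -0.3, 0.1]
grip_force: 0.0
ee_pos: [0.6213, -0.2752, 0.2751]
force: [0.5, -0.4, -0.7]
grip_force: 0.0
ee_pos: [0.5846, -0.1736, 0.274]
force: [-1.1, 0.4, -0.2]
grip_force: 0.0
((array([648.9, 195.7]), array([85.2, 57.2]), -80.3), array([648.6, 195.9]), 663)
((array([645.8,  53.1]), array([85.6, 57.5]), 88.0), array([645.3,  53.7]), 672)
bay0 0.66 [ 541.3 -381.1   40. ]
rib (array([0., 0.]), array([0., 0.]), 0.0) 0
floor (array([ 549.8, -278.8]), array([322.9, 148.3]), 84.8) 1450 0.04053904660429786
t 25.0 pos [ 586.1 -177.3  274.3] F [-0.5 -0.9  1.2] w 42.5 gf 0.0 turn [0.03 0.01 5.18] shift [232.6  51.4 124.3]
```

View pics/top4c.png

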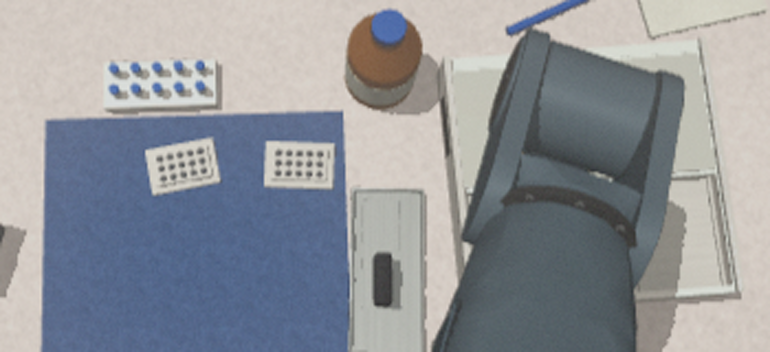

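The lifter stands upright at (383,278) in the crop, the cover is open and the plates haven't moved. Going to plate A.

```bash
python3 -m inch '[[0.025,0,0,0,0,5.2],[0.026,0.006,0,0,0,0],[0.026,0.006,0,0,0,0],[0.026,0.006,0,0,0,0],[0.026,0.006,0,0,0,0]]' 0.64 >/dev/null
python3 -m inch '[[0.026,0.006,0.01,0,0,0],[0.026,0.006,0.02,0,0,0],[0.026,0.006,0.03,0,0,0],[0.026,0.006,0.03,0,0,0],[0,0,0.03,0,0,0]]' >/dev/null
python3 -m inch '[[0,0,0,0,0,0],[0,0,0,0,0,0]]' >/dev/null
python3 - <<'E'
from h import *
to(645.6,53.4,69,88)
E
```

```text
t 26.0 pos [640.3  52.  152.9] F [ 0.3 -0.8  0.6] w 70.3 gf 0.0 turn [-0.15  0.02 -0.15] shift [ 1.6  5.2 83.9]
```

```bash
python3 -m inch '[[0.0016,0.0052,0.02,0,0,0],[0,0,0.02,0,0,0],[0,0,0.02,0,0,0],[0,0,0.015,0,0,0],[0,0,0.004,0,0,0]]' >/dev/null
python3 -m inch '[[0,0,0,0,0,0],[0,0,0,0,0,0]]' >/dev/null
python3 - <<'E'
from h import *
to(645.6,53.4,69,88)
E
```

```text
t 26.6 pos [646.4  53.7  76.4] F [1.  0.2 0. ] w 69.8 gf 0.0 turn [ 0.11 -0.   -0.16] shift [-0.3 -0.8  7.4]
```

```bash
python3 -m inch '[[0,-0.0008,0.003,0,0,0],[0,0,0.003,0,0,0],[0,0,0.001,0,0,0],[0,0,0,0,0,0]]' | grep -E "ee_pos|force"
python3 -m inch '[[0,0,0,0,0,0],[0,0,0,0,0,0],[0,0,0,0,0,0],[0,0,0,0,0,0]]' -1 | grep -E "ee_pos|force|width"
```

```text
ee_pos: [0.6447, 0.0541, 0.0679]
force: [1.2, -0.1, 0.3]
grip_force: 0.0
ee_pos: [0.6456, 0.0542, 0.0691]
force: [0.2, -0.1, 7.0]
width: 0.0537
grip_force: 68.0
```

```bash
python3 -m inch '[[0,0,-0.005,0,0,0],[0,0,-0.015,0,0,0],[0,0,-0.03,0,0,0],[0,0,-0.03,0,0,0],[0,0,0,0,0,0]]' | grep -E "ee_pos|force|width"
python3 - <<'E'
from h import *
p,d=snap("top"); g=cv2.cvtColor(p,cv2.COLOR_RGB2GRAY).astype(float)
a=np.radians(2.7); ex=np.array([np.cos(a),np.sin(a)]); ey=np.array([-ex[1],ex[0]])
W=wmap("top",d); o=np.array([.6156,-.2816]); X=(W[...,:2]-o)@ex*1000; Y=(W[...,:2]-o)@ey*1000; z=W[...,2]*1000
k=(X>-130)&(X<-30)
for y in range(-162,164,3):
    m=k&(Y>=y)&(Y<y+3)&(z>-5)
    if m.sum()>3: print(y,m.sum(),int(np.median(z[m])),int(g[m].mean()),end=" | ")
print()
k=(abs(Y)<130)
for x in range(-165,160,3):
    m=k&(X>=x)&(X<x+3)
    if m.sum()>3: print(x,m.sum(),int(np.median(z[m])),int(g[m].mean()),end=" | ")
cv2.imwrite("pics/top5c.png",cv2.resize(p[150:310,360:540,::-1],None,fx=4,fy=4,interpolation=cv2.INTER_CUBIC)[:600])
E
```

```text
ee_pos: [0.6471, 0.0542, 0.1548]
force: [0.2, 0.2, -0.7]
width: 0.0538
grip_force: 63.7
-156 23 71 198 | -153 50 71 197 | -150 123 62 166 | -147 142 54 157 | -144 54 43 178 | -141 57 40 185 | -138 51 39 198 | -135 43 39 198 | -132 48 40 198 | -129 42 39 198 | -126 44 40 198 | -123 42 41 198 | -120 49 40 198 | -117 45 40 198 | -114 45 39 198 | -111 45 40 198 | -108 47 40 198 | -105 47 40 198 | -102 45 39 198 | -99 40 40 198 | -96 52 40 198 | -93 40 40 198 | -90 41 40 198 | -87 50 40 198 | -84 44 40 198 | -81 44 39 198 | -78 50 39 197 | -75 46 39 197 | -72 43 40 198 | -69 44 39 198 | -66 44 39 197 | -63 48 39 198 | -60 47 40 197 | -57 48 39 197 | -54 37 39 197 | -51 26 43 192 | -48 59 44 184 | -45 53 41 188 | -42 48 40 198 | -39 45 40 198 | -36 44 40 198 | -33 46 40 198 | -30 48 39 198 | -27 42 40 198 | -24 50 40 198 | -21 49 39 198 | -18 36 39 199 | -15 48 40 199 | -12 45 40 199 | -9 42 40 199 | -6 48 41 199 | -3 44 41 199 | 0 50 40 200 | 3 44 40 200 | 6 46 40 200 | 9 49 39 200 | 12 41 40 200 | 15 43 40 201 | 18 47 40 201 | 21 46 40 200 | 24 47 40 201 | 27 46 39 201 | 30 40 39 201 | 3
[... 1733 characters left out ...]
4 111 66 192 | 27 122 66 192 | 30 110 66 192 | 33 115 65 192 | 36 120 66 192 | 39 121 66 192 | 42 109 66 192 | 45 115 66 192 | 48 123 66 192 | 51 117 66 192 | 54 110 66 192 | 57 116 65 192 | 60 114 66 191 | 63 123 66 191 | 66 108 66 191 | 69 112 66 191 | 72 124 66 191 | 75 115 66 191 | 78 111 66 191 | 81 112 66 191 | 84 109 66 191 | 87 120 65 191 | 90 110 66 191 | 93 107 65 191 | 96 123 65 191 | 99 108 66 191 | 102 117 66 191 | 105 110 66 191 | 108 112 66 191 | 111 119 66 191 | 114 105 66 191 | 117 112 66 191 | 120 117 66 191 | 123 105 66 190 | 126 115 65 192 | 129 111 66 201 | 132 74 65 210 | 135 77 60 211 | 138 108 60 214 | 141 106 59 214 | 144 111 59 214 | 147 105 60 211 | 150 20 57 207 |
```

View pics/top5c.png

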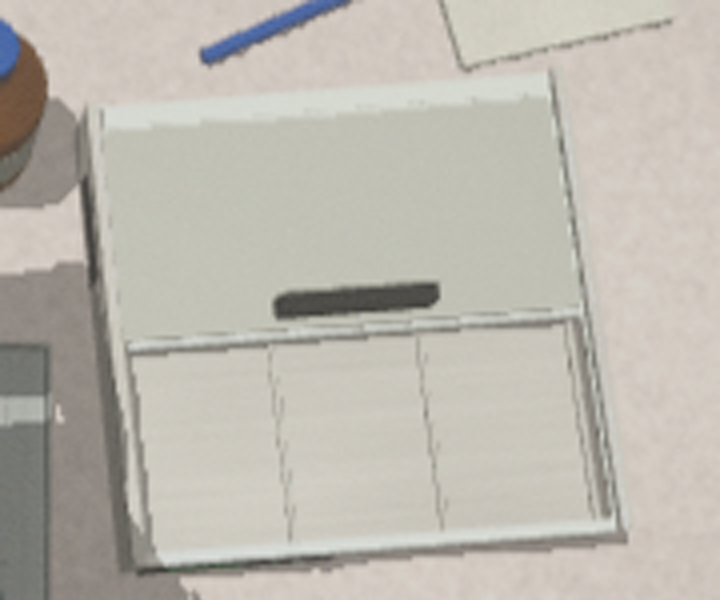

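Plate A is held. The crop shows the open compartment with ribs at (285,440) and (430,440) and the cover fully back. I'll carry A to the middle bay.

```bash
python3 -m inch '[[0,-0.02,-0.005,0,0,0],[0,-0.022,-0.005,0,0,0],[0,-0.022,0,0,0,0],[0,-0.022,0,0,0,0],[0,-0.022,0,0,0,-4.7]]' | grep -E "ee_pos|force|width"
python3 -m inch '[[-0.028,0,0,0,0,0],[-0.028,0,0,0,0,0],[-0.028,0,0,0,0,0],[-0.028,0,0,0,0,0],[-0.028,0,0,0,0,0]]' >/dev/null
python3 -m inch '[[-0.028,0,0,0,0,0],[-0.028,0,0,0,0,0],[-0.028,0,0,0,0,0],[-0.028,0,0,0,0,0],[-0.028,0,0,0,0,0]]' >/dev/null
python3 -m inch '[[-0.028,0,0,0,0,0],[-0.015,0,0,0,0,0],[-0.01,0,0,0,0,0],[0,0,0,0,0,0],[0,0,0,0,0,0]]' | grep -E "ee_pos|force|width"
python3 - <<'E'
from h import *
to(538.7,-284.3,111,92.7)
E
```

```text
ee_pos: [0.5353, 0.0582, 0.1577]
force: [0.8, -0.3, -1.4]
width: 0.0536
grip_force: 63.8
ee_pos: [0.5515, -0.2738, 0.1576]
force: [-0.7, -0.1, -2.3]
width: 0.0536
grip_force: 63.8
t 29.4 pos [ 551.5 -273.8  157.6] F [-0.7 -0.1 -2.3] w 53.6 gf 63.8 turn [-0.04 -0.04 -0.14] shift [ -9.9 -13.3  46.6]
```

```bash
python3 -m inch '[[-0.005,-0.0065,0,0,0,-0.1],[-0.005,-0.0065,0,0,0,0],[0,0,0.01,0,0,0],[0,0,0.01,0,0,0],[0,0,0.01,0,0,0]]' | grep -E "ee_pos|force|width"
python3 -m inch '[[0,0,0,0,0,0],[0,0,0,0,0,0]]' >/dev/null
python3 - <<'E'
from h import *
to(538.7,-284.3,111,92.7)
snap("scene"); p,d=snap("scene"); cv2.imwrite("pics/s6.png",cv2.resize(p[220:420,90:330,::-1],None,fx=3,fy=3,interpolation=cv2.INTER_CUBIC))
E
```

```text
ee_pos: [0.539, -0.2847, 0.1267]
force: [1.0, -0.3, -1.0]
width: 0.0539
grip_force: 63.8
t 29.9 pos [ 538.9 -284.7  126.8] F [ 0.4  0.5 -0.2] w 53.5 gf 63.7 turn [-0.09 -0.07 -0.02] shift [ 0.4 -0.2 15.8]
```

View pics/s6.png

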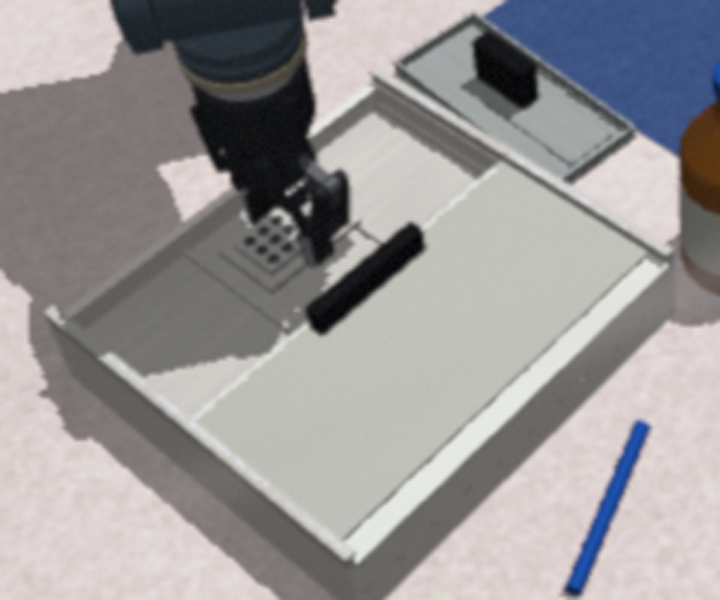

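Plate A is held level, face up, at (270,250) in the crop between the ribs of the middle bay. I'll lower it and release.

```bash
python3 -m inch '[[0,0,0.008,0,0,0],[0,0,0.006,0,0,0],[0,0,0.002,0,0,0],[0,0,0,0,0,0]]' | grep -E "ee_pos|force"
python3 -m inch '[[0,0,0.001,0,0,0],[0,0,0,0,0,0]]' | grep -E "ee_pos|force"
python3 -m inch '[[0,0,0.001,0,0,0],[0,0,0,0,0,0]]' | grep -E "ee_pos|force"
```

```text
ee_pos: [0.5389, -0.2849, 0.111]
force: [-0.7, 1.1, -2.2]
grip_force: 63.8
ee_pos: [0.5392, -0.2852, 0.1109]
force: [1.1, -0.1, -0.8]
grip_force: 63.8
ee_pos: [0.5392, -0.2851, 0.1099]
force: [-0.1, -0.5, -1.1]
grip_force: 63.8
```

```bash
python3 -m inch '[[0,0,0.001,0,0,0],[0,0,0,0,0,0]]' | grep -E "ee_pos|force"
python3 -m inch '[[0,0,0,0,0,0],[0,0,0,0,0,0],[0,0,0,0,0,0]]' 0.64 | grep -E "ee_pos|force"
python3 -m inch '[[0,0,-0.008,0,0,0],[0,0,-0.02,0,0,0],[0,0,-0.03,0,0,0],[0,0,-0.03,0,0,0],[0,0,0,0,0,0]]' | grep -E "ee_pos|force"
python3 - <<'E'
from h import *
p,d=snap("top")
for o in plates(p): print(o)
to(647.5,195.8,150,98.5)
E
```

```text
ee_pos: [0.5393, -0.2852, 0.1091]
force: [-0.4, 1.5, 0.4]
grip_force: 64.8
ee_pos: [0.5392, -0.2851, 0.109]
force: [0.1, -0.0, 0.2]
grip_force: 0.0
ee_pos: [0.541, -0.2862, 0.2032]
force: [0.1, -0.2, 1.8]
grip_force: 0.0
((array([648.7, 195.6]), array([85.2, 57.7]), -80.2), array([648.6, 196. ]), 663)
t 31.6 pos [ 540.3 -285.8  200.5] F [ 0.   0.1 -0.4] w 70.0 gf 0.0 turn [ 0.27  0.21 -5.84] shift [460.4 177.2  50.5]
```

```bash
python3 -m inch '[[0.02,0,0,0,0,0],[0.028,0,0,0,0,0],[0.028,0,0,0,0,0],[0.028,0,0,0,0,0],[0.028,0,0,0,0,0]]' >/dev/null
python3 -m inch '[[0.028,0,0,0,0,0],[0.028,0,0,0,0,0],[0.028,0,0,0,0,0],[0.028,0,0,0,0,0],[0.028,0,0,0,0,0]]' >/dev/null
python3 -m inch '[[0.028,0.005,0,0,0,0],[0.028,0.017,0,0,0,0],[0.028,0.02,0,0,0,0],[0.028,0.02,0,0,0,0],[0.028,0.02,0,0,0,0]]' >/dev/null
python3 -m inch '[[0.028,0.02,0.01,0,0,0],[0.02,0.02,0.02,0,0,0],[0.01,0.01,0.02,0,0,-6.5],[0,0,0,0,0,0],[0,0,0,0,0,0]]' >/dev/null
python3 - <<'E'
from h import *
to(647.4,195.3,100,99.6)
p,d=snap("top")
for o in plates(p): print(o)
E
```

```text
t 33.3 pos [648.4 190.7 145. ] F [-0.  -0.6  0. ] w 70.2 gf 0.0 turn [-0.2   0.01 -0.46] shift [ 4.7 -0.2 45. ]
```

```bash
python3 -m inch '[[0.0045,0,0.02,0,0,-0.4],[0,0,0.02,0,0,0],[0,0,0.018,0,0,0],[0,0,0.01,0,0,0],[0,0,0.003,0,0,0]]' >/dev/null
python3 -m inch '[[0,0,0,0,0,0],[0,0,0,0,0,0]]' >/dev/null
python3 - <<'E'
from h import *
to(647.4,195.3,69,99.6)
E
```

```text
t 33.9 pos [649.1 194.8  77.3] F [-0.8 -0.2  0.6] w 69.9 gf 0.0 turn [ 0.1  -0.01 -0.08] shift [ 0.8 -1.5  8.3]
```

```bash
python3 -m inch '[[0,-0.0015,0.003,0,0,0],[0,0,0.003,0,0,0],[0,0,0.002,0,0,0],[0,0,0,0,0,0]]' | grep -E "ee_pos|force"
python3 -m inch '[[0,0,0,0,0,0],[0,0,0,0,0,0],[0,0,0,0,0,0],[0,0,0,0,0,0]]' -1 | grep -E "ee_pos|force|width"
python3 -m inch '[[0,0,-0.005,0,0,0],[0,0,-0.015,0,0,0],[0,0,-0.03,0,0,0],[0,0,-0.03,0,0,0],[0,0,0,0,0,0]]' | grep -E "ee_pos|force|width"
```

```text
ee_pos: [0.6468, 0.1946, 0.0676]
force: [0.1, 0.0, -0.6]
grip_force: 0.0
ee_pos: [0.6477, 0.1949, 0.0691]
force: [0.1, -0.5, 6.5]
width: 0.0536
grip_force: 67.9
ee_pos: [0.6494, 0.1953, 0.1551]
force: [-0.8, -0.5, -0.1]
width: 0.0538
grip_force: 63.7
```

```bash
python3 -m inch '[[0,-0.02,-0.005,0,0,3.45],[0,-0.022,0,0,0,3.45],[0,-0.022,0,0,0,0],[0,-0.022,0,0,0,0],[0,-0.022,0,0,0,0]]' | grep -E "ee_pos|force|width"
python3 -m inch '[[-0.028,0,0,0,0,0],[-0.028,0,0,0,0,0],[-0.028,0,0,0,0,0],[-0.028,0,0,0,0,0],[-0.028,0,0,0,0,0]]' >/dev/null
python3 -m inch '[[-0.028,0,0,0,0,0],[-0.028,0,0,0,0,0],[-0.028,0,0,0,0,0],[-0.028,0,0,0,0,0],[-0.028,0,0,0,0,0]]' >/dev/null
python3 -m inch '[[-0.028,0,0,0,0,0],[-0.028,0,0,0,0,0],[-0.02,0,0,0,0,0],[0,0,0,0,0,0],[0,0,0,0,0,0]]' | grep -E "ee_pos|force|width"
python3 - <<'E'
from h import *
to(534.2,-189.3,127,92.7)
E
```

```text
ee_pos: [0.5384, 0.1858, 0.1536]
force: [0.9, -0.2, -1.5]
width: 0.0536
grip_force: 63.7
ee_pos: [0.5559, -0.1703, 0.1533]
force: [-0.1, 0.1, -1.5]
width: 0.0536
grip_force: 63.7
t 36.6 pos [ 555.9 -170.3  153.3] F [-0.1  0.1 -1.5] w 53.6 gf 63.7 turn [ 0.02  0.   -0.13] shift [-17.9 -22.6  26.3]
```

```bash
python3 -m inch '[[-0.009,-0.0113,0,0,0,-0.1],[-0.009,-0.0113,0,0,0,0],[0,0,0.008,0,0,0],[0,0,0.01,0,0,0],[0,0,0.008,0,0,0]]' | grep -E "ee_pos|force|width"
python3 -m inch '[[0,0,0,0,0,0],[0,0,0,0,0,0]]' >/dev/null
python3 - <<'E'
from h import *
to(534.2,-189.3,111,92.7)
p,d=snap("scene"); cv2.imwrite("pics/s7.png",cv2.resize(p[220:420,90:330,::-1],None,fx=3,fy=3,interpolation=cv2.INTER_CUBIC))
E
```

```text
ee_pos: [0.534, -0.1884, 0.1259]
force: [0.3, 0.4, -1.1]
width: 0.0538
grip_force: 63.8
t 37.2 pos [ 534.2 -188.2  126.1] F [-1.3 -0.3 -0.8] w 53.7 gf 63.7 turn [-0.08 -0.04  0.09] shift [-1.1 -0.  15.1]
```

View pics/s7.png

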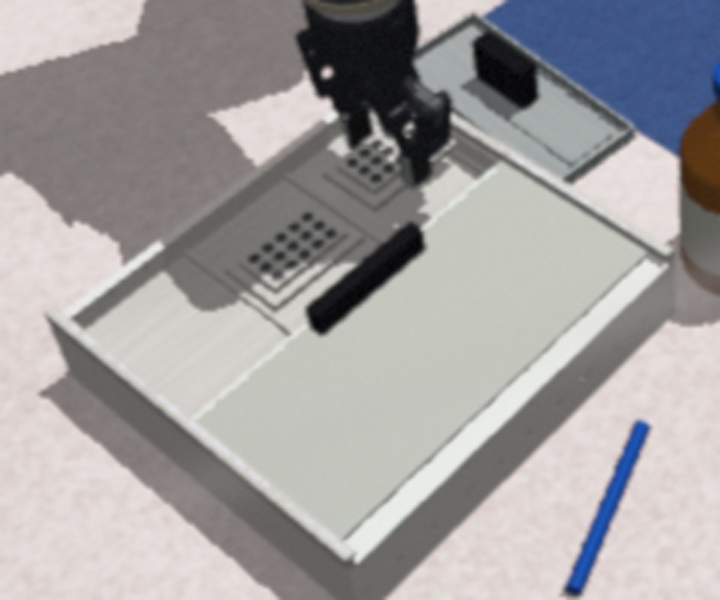

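Plate A lies flat in the middle bay at (293,255) in the crop, and plate B hangs over the +y bay at (375,165). I'll lower it.

```bash
python3 -m inch '[[-0.0006,0,0.008,0,0,0],[0,0,0.005,0,0,0],[0,0,0.002,0,0,0],[0,0,0,0,0,0]]' | grep -E "ee_pos|force"
python3 -m inch '[[0,0,0.001,0,0,0],[0,0,0,0,0,0]]' | grep -E "ee_pos|force"
python3 -m inch '[[0,0,0.001,0,0,0],[0,0,0,0,0,0]]' | grep -E "ee_pos|force"
```

```text
ee_pos: [0.5341, -0.1891, 0.1112]
force: [-0.5, 0.2, -2.4]
grip_force: 63.8
ee_pos: [0.5344, -0.1893, 0.1109]
force: [-0.4, 0.0, -1.0]
grip_force: 63.8
ee_pos: [0.5344, -0.1893, 0.1099]
force: [0.2, -1.3, -1.5]
grip_force: 63.8
```

```bash
python3 -m inch '[[0,0,0.001,0,0,0],[0,0,0,0,0,0]]' | grep -E "ee_pos|force"
python3 -m inch '[[0,0,0,0,0,0],[0,0,0,0,0,0],[0,0,0,0,0,0]]' 0.64 | grep -E "ee_pos|force"
python3 -m inch '[[0,0,-0.008,0,0,0],[0,0,-0.02,0,0,0],[0,0,-0.03,0,0,0],[0,0,-0.025,0,0,0],[0,0,0,0,0,0]]' | grep -E "ee_pos|force"
python3 -m inch '[[-0.027,0.027,0,0,0,0],[-0.027,0.027,0,0,0,0],[-0.027,0.027,0,0,0,0],[0,0,0,0,0,0],[0,0,0,0,0,0]]' 0 >/dev/null
python3 - <<'E'
from h import *
to(621,-277,144,92.7)
E
```

```text
ee_pos: [0.5345, -0.1893, 0.1091]
force: [0.4, -0.2, 0.3]
grip_force: 64.8
ee_pos: [0.5344, -0.1893, 0.1089]
force: [-0.1, 0.2, 0.1]
grip_force: 0.0
ee_pos: [0.5361, -0.19, 0.1972]
force: [1.1, -0.8, 1.4]
grip_force: 0.0
t 39.2 pos [ 619.5 -267.1  191.2] F [-0.5  0.  -0.1] w 42.8 gf 0.0 turn [-0.02 -0.01  0.01] shift [-9.9  1.  47.2]
```

```bash
python3 -m inch '[[-0.01,0.001,0.01,0,0,0],[0,0,0.015,0,0,0],[0,0,0.012,0,0,0],[0,0,0.008,0,0,0],[0,0,0.002,0,0,0]]' >/dev/null
python3 -m inch '[[0,0,0,0,0,0],[0,0,0,0,0,0]]' | grep -E "ee_pos|force"
python3 -m inch '[[0,0,0,0,0,0],[0,0,0,0,0,0],[0,0,0,0,0,0],[0,0,0,0,0,0],[0,0,0,0,0,0]]' -1 | grep -E "ee_pos|force|width"
python3 -m inch '[[0,-0.01,0,0,0,0],[0,-0.02,0,0,0,0],[0,-0.02,0,0,0,0],[0,-0.02,0,0,0,0],[0,-0.02,0,0,0,0]]' | grep -E "ee_pos|force|width"
python3 -m inch '[[0,-0.02,0,0,0,0],[0,-0.012,0,0,0,0],[0,-0.005,0,0,0,0],[0,-0.004,0,0,0,0],[0,0,0,0,0,0]]' | grep -E "ee_pos|force|width"
```

```text
ee_pos: [0.6208, -0.2761, 0.1453]
force: [0.6, -0.1, 0.6]
grip_force: 0.0
ee_pos: [0.6208, -0.2763, 0.1458]
force: [-2.5, 1.7, 5.8]
width: 0.0124
grip_force: 59.4
ee_pos: [0.5306, -0.2804, 0.1457]
force: [3.4, 2.2, 4.0]
width: 0.012
grip_force: 60.3
ee_pos: [0.4895, -0.2823, 0.1457]
force: [-1.4, 4.0, 8.6]
width: 0.0124
grip_force: 60.9
```

```bash
python3 -m inch '[[0,-0.003,0,0,0,0],[0,-0.003,0,0,0,0],[0,0,0,0,0,0]]' | grep -E "ee_pos|force"
python3 -m inch '[[0,-0.002,0,0,0,0],[0,0,0,0,0,0]]' | grep -E "ee_pos|force"
python3 -m inch '[[0,-0.0015,0,0,0,0],[0,0,0,0,0,0]]' | grep -E "ee_pos|force"
```

```text
ee_pos: [0.4839, -0.2826, 0.1457]
force: [-2.6, 4.7, 8.2]
grip_force: 61.0
ee_pos: [0.4821, -0.2827, 0.1457]
force: [-1.2, 5.9, 8.2]
grip_force: 60.9
ee_pos: [0.4808, -0.2827, 0.1457]
force: [0.7, 5.7, 6.6]
grip_force: 60.8
```

```bash
python3 -m inch '[[0,-0.0015,0,0,0,0],[0,0,0,0,0,0]]' | grep -E "ee_pos|force"
python3 -m inch '[[0,-0.0015,0,0,0,0],[0,0,0,0,0,0]]' | grep -E "ee_pos|force"
python3 -m inch '[[0,-0.001,0,0,0,0],[0,0,0,0,0,0]]' | grep -E "ee_pos|force"
```

```text
ee_pos: [0.4805, -0.2827, 0.1457]
force: [10.9, 6.7, 0.6]
grip_force: 60.1
ee_pos: [0.4802, -0.2827, 0.1457]
force: [20.6, 9.1, -5.4]
grip_force: 59.5
ee_pos: [0.4801, -0.2827, 0.1458]
force: [27.1, 10.8, -9.0]
grip_force: 59.1
```

```bash
python3 -m inch '[[0,0.002,0,0,0,0],[0,0,0,0,0,0]]' | grep -E "ee_pos|force"
python3 -m inch '[[0,0,0,0,0,0],[0,0,0,0,0,0],[0,0,0,0,0,0]]' 0 | grep -E "ee_pos|force"
python3 -m inch '[[0,0,-0.015,0,0,0],[0,0,-0.03,0,0,0],[0,0,-0.035,0,0,0],[0,0,-0.035,0,0,0],[0,0,-0.03,0,0,0]]' >/dev/null
python3 -m inch '[[0,-0.03,0,0,0,0],[0,-0.03,0,0,0,0],[0,-0.03,0,0,0,0],[0,-0.03,0,0,0,0],[0,-0.03,0,0,0,0]]' | grep -E "ee_pos|force"
python3 -m inch '[[-0.03,0,0,0,0,0],[-0.03,0,0,0,0,0],[-0.03,0,0,0,0,0],[0,0,0,0,0,0],[0,0,0,0,0,0]]' | grep -E "ee_pos|force"
python3 - <<'E'
from h import *
p,d=snap("top"); W=wmap("top",d); z=W[...,2]
m=(z>.08)&(z<.1)&(abs(W[...,0]-.49)<.08)&(abs(W[...,1]+.29)<.1)
print("rib",rect(W[m][:,:2]),m.sum())
m=(z>.03)&(z<.06)&(abs(W[...,0]-.50)<.08)&(abs(W[...,1]+.045)<.03)
print("handle",rect(W[m][:,:2]),W[m].mean(0),m.sum())
cv2.imwrite("pics/top8.png",p[:,:,::-1][100:420,100:560].repeat(1,0))
q,_=snap("scene"); 
a=cv2.resize(q[130:430,80:480,::-1],(800,600),interpolation=cv2.INTER_CUBIC); cv2.imwrite("pics/s8.png",a)
E
```

```text
ee_pos: [0.4805, -0.2827, 0.1457]
force: [12.7, 6.8, 1.4]
grip_force: 60.6
ee_pos: [0.4782, -0.2831, 0.1449]
force: [-0.2, 0.6, -0.7]
grip_force: 0.0
ee_pos: [0.3269, -0.2901, 0.2899]
force: [0.1, -1.0, -0.4]
grip_force: 0.0
ee_pos: [0.3323, -0.381, 0.2895]
force: [-0.3, 0.2, -0.8]
grip_force: 0.0
rib (array([ 480.8, -287.3]), array([101.,  14.]), -87.4) 242
handle (array([502.5, -38.8]), array([59.6, 18.2]), -2.3) [ 0.50116628 -0.03851313  0.04843688] 184
```

View pics/s8.png

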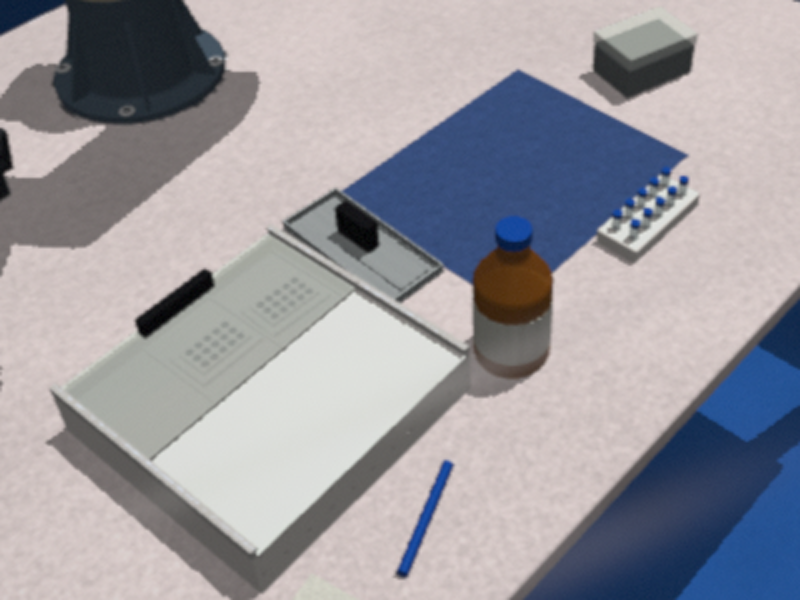

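Both plates lie face up under the shut cover, at (213,345) and (283,298) in the crop. The lifter stands in its tray at (357,225), the bystanders haven't moved, and the liner is empty.

```bash
python3 -c "
from workcell import *
print(get_state()['time']); print(close_job())"
```

```text
43.8833
the job is handed in; nothing more can be done
None
```

The job is handed in after 43.9 s of robot time: both plates (only two were present) were turned with the lifter and lie face up and flat in their own bays, the cover is fully shut, the lifter stands upright in its tray, and the bottle, vial rack and tip box look undisturbed in the last picture.

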